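# Reverse the ratchet and torque the carriage lock

## Robot

A 7-joint arm with a two-finger parallel gripper is mounted at the origin on the work surface. World frame = base frame: x ahead of the robot, y to its left, z up, the work surface at z = 0. Lengths are in m, angles in rad, forces in N, time in s.
With the tool pointing down it reaches from about 0.4 to 0.925 m from the base axis. Payload 5.6 kg.
Tool frame: the origin (TCP) lies midway between the tips of the shut fingers; the grasp point (between the pads) lies 19 mm behind it; z points along the fingers, x is the direction in which the jaws open and shut, and the axes are right-handed (so a half turn about z gives the same grasp; the last joint's range is limited). The gripper opens to 85 mm and grips with 20 to 120 N. Pads are 22 mm wide; open, the fingers measure 114 mm over their backs; the gripper's body (76 mm by 85 mm) begins 54 mm behind the grasp point. The pads swing forward as they close: fully open they stand 13 mm farther back than shut.
Start: joints at [-1.361, 0.468, -0.012, 1.603, 0.006, 1.071, -0.056], TCP at [0.163, 0.629, 0.231] pointing down, gripper open.
Joint ranges: [-2.53, 2.53], [-0.31, 2.02], [-1.57, 1.55], [0.28, 2.44], [-1.29, 4.43], [0.15, 1.84], [-2.92, 2.92]. Speed limits (rad/s): [2.57, 2.57, 3.14, 3.14, 3.14, 3.14, 3.14].

## Interface

Orientations are given as a unit quaternion [w, x, y, z].
In Python, from cell import bot gives the robot as it stands.
- The arm moves only by the shell command python3 -m pendant 'ROWS' [OPENING]. ROWS is JSON, a list of rows, each an object with "linear": the shift along the tool's x, y, z in m, a list of three; "delta_rot": the turn, a rotation vector about the tool's x, y, z in degrees, a list of three. A call has 1 to 10 rows; each row shifts and turns the pose as measured when the row begins, along the tool's axes as they then stand; what a row does not reach is not made up. A row lasts 1/8 s, in which the tool goes at most 62.5 mm and 10.7 degrees, less where a joint would pass 70% of its speed; a pose out of reach is approached as far as the arm can. A call is refused whole if a number of a shift passes 0.0625 or a number of a turn 10.7, either way. A call with a gripper value outside its range is refused whole. OPENING is the closure in counts, from 0 (fully open) to 255 (shut), set as the call begins (- or left out, the last holds). The fingers move at their own pace and stop on an object; the grip force is fixed at half the most. Time passes only in rows, so rows that do not move let the fingers close. It gives the time, the measured TCP pose, the force and the opening at its end, in the units of the state.
- bot.get_state(): the state, without advancing time (a new reading comes with each control period).
- bot.get_image(name): name is "scene" or "top" or "wrist"; returns a dict with "frame" (400x640x3 uint8, red, green, blue), "fov_y" (degrees; the focal length in pixels is half the picture's height over the tangent of half this angle, whatever the lens; pixels are square), "cx", "cy" (the principal point, pixels), "pose" (4x4, takes a point from camera to world coordinates). Camera axes: x right, y down, z forward; pixel columns grow to the right and rows downward; lengths in m; the calibration is good to about 2 mm. A picture is of the moment at which its call begins. There is no depth.
- bot.hand_in(): hands the job in, once; it reports no verdict.
The state is a dict: "time": time; "joint_pos": joint angles; "joint_velocities": joint speeds; "effort": joint torques, N m; "tcp_pos": TCP position; "eef_rot": TCP orientation; "ft_force": force on the tool from outside, world axes, zero at the start; "torque": the same for the moment, N m; "width": finger opening in m.
Only numpy, scipy, OpenCV 4.12 (cv2) and the standard library are available. Lean on these libraries where they do the work, as an engineer would, in place of code of your own. Each camera call takes 0.05 s, during which the arm holds its last target. There are 200 camera calls.

## Task

Lock the aluminium carriage to its rails where it stands: a click-type torque wrench already sits on its lock nut, but its ratchet is set to loosen, so gently push the red direction lever across to the other side. Swing the wrench's handle back anticlockwise by a good hand's width (some 100 mm at the grip), to feel that it free-wheels and the nut stays still, then pull it clockwise, with further back-swings if you run out of room, until the wrench gives way at its set torque. Stop as soon as it gives, do not pull on through the break, then let go and leave the wrench on the nut, still set to tighten, with the parts lying on the carriage where they were.

Things in the scene. Friction and masses are not known exactly. Their poses are not given: they have to be found in the camera images.
- carriage: the aluminium carriage, a plate 230 x 340 x 18 mm whose top is 26 mm above the origin; origin at the plate's middle in x and y, at the height of the rails' top (28 mm above the bench). x points away from the robot (give or take its yaw), y along the rails, z up. Its stiff wipers hold it still on the rails. The lock nut's upright axis is at x = -85, y = 0, near the edge nearest the robot
- head_top (a point): the middle of the top face of the wrench's ratchet head (a steel disc 45 mm across and 24 mm thick, joined to the neck), 96 mm above the carriage's origin; it lies exactly on the upright axis of the nut, about which the whole wrench swings. Its x axis points from the grip towards the nut axis along the straight wrench, z up
- socket_mark (a point): the yellow paint mark on the side of the dark socket on the nut, 14 mm from the nut axis; it turns with the nut. The nut turns stiffly (0.8 N m), tightens clockwise seen from above, and comes up hard somewhere between a twelfth and a fifth of a turn on; where is not known beforehand
- swing (a joint): angle of the ratchet head about the nut axis; 0 when the handle points along the carriage's -x (to the robot), + is clockwise seen from above (the grip moves to the carriage's +y); from -1.5 to 1.5. At the grip, free-wheeling takes 2 to 4 N moving (about 1 N stopped), clicks every 0.26 rad and leaves up to that much lost motion; driving the loose nut takes 6 to 7 N moving (about 2 stopped)
- lever (a joint): the red direction lever on the ratchet head: -0.18 is loosen (the start; to -0.02 while the pawl rides on a tooth), 0.42 is tighten (down to 0.26 while the pawl rides on a tooth), growing clockwise seen from above: its tip moves to the side to which a clockwise pull moves the grip. It snaps over past the middle, 0.12, in line with the wrench. Upright axis 20 mm from the nut axis towards the grip
- lever_tip (a point): a point near the free end of the red lever's upright rib, 32 mm from the lever's axis, towards the grip. The rib is 7 mm thick, 28 mm long (7 to 35 mm from that axis) and 16 mm high above the head's top face; this point is 12 mm above that face, nothing else stands up there. The tip swings 19 mm from side to side; 3 N pushes it over, beyond some 7 N the whole wrench swings along
- click (a joint): how far the wrench's tube has given way against its head: 0 is straight. It gives way when the middle of the grip is pulled clockwise with about 15 N (head and nut then stop, the grip goes on); the pull then drops (10 to 12 N at 0.05 rad, 7 mm on at the grip). The end stop, not to be reached, is at 0.17. It springs back to 0 when let go. Its upright axis is 55 mm from the nut axis towards the grip
- grip (a point): the middle of the wrench's black ribbed grip, on its centre line: 26 mm in diameter, 112 mm long, level, 185 mm from the nut axis and 112 mm above the bench. Its x axis points along the grip to the nut. Below it is only the bench
- grip_end (a point): the centre of the free end face of the wrench, 253 mm from the nut axis
- wear_ring: dull cast-iron wear ring, 104 mm across, 82 mm bore, 22 mm high, loose on the carriage; origin at the centre of its underside
- sleeve_a: stainless shaft sleeve standing upright on the carriage, 43 mm across, 50 mm high; origin at the centre of its underside
- sleeve_b: the other, identical stainless shaft sleeve
- drift: brass drift punch with a yellow handle, 127 mm long, 18 mm thick, lying loose on the carriage; origin at the underside near its middle

How it is judged:
On the way, in this order (a step that is already met when the one before it is completed fails the run):
1. the red lever is over on its tighten side (value of joint lever above 0.2 rad), for 0.2 s.
2. the handle has been swung back, free-wheeling (its end more than 100 mm from where it started), the nut still (its mark within 1.5 mm), the lever on tighten (distance of grip_end from where it was at the start of the episode above 0.1 m and distance of socket_mark from where it was at the start of the episode below 0.0015 m and value of joint lever above 0.2 rad), for 0.1 s.
3. the wrench has given way at its set torque on the tightened nut (value of joint click above 0.02 rad and value of joint lever above 0.2 rad), for 0.05 s.
At the end, for the whole second after the job is handed in: the lever is on its tighten side (above 0.2), the wrench is let go and at rest on the nut, straight again (click below 0.02), and the nut has been turned up tight (its mark over 5 mm from where it started) (value of joint lever above 0.2 rad and value of joint click below 0.02 rad and distance of socket_mark from where it was at the start of the episode above 0.005 m and not (velocity of joint swing above 0.1 rad/s) and not (velocity of joint swing below -0.1 rad/s)); the robot touches nothing.
It fails at once if the nut is turned (its mark more than 4 mm) while the lever is on its loosen side (value of joint lever below 0.12 rad and distance of socket_mark from where it was at the start of the episode above 0.004 m).
It fails at once if the wrench is pulled on through the break, overtightening the nut (click past 0.13 rad, 17 mm at the grip) (value of joint click above 0.13 rad).
It fails at once if the direction lever is forced (more than 20 N on it) (contact force between the fingers and lever above 20 N).
It fails at once if a part lying on the carriage is moved more than 15 mm (distance of any of wear_ring, sleeve_a, sleeve_b, drift from where it was at the start of the episode above 0.015 m).
It also fails if it takes over 72 s, if anything falls off the work surface, if the arm or the gripper's body presses on something with over 40 N, if the wrist force passes 120 N, or if a joint passes its speed limit or range.

## Working session

There is one attempt and no reset: what is moved stays moved. The work goes in short steps, Python scripts to look and compute and a shell command to move; the robot and the scene stay as the last step left them, time stands still between calls to the robot, and variables do not carry over. Pictures are saved under pics/ and viewed, about 8 in all and at most 12, crops included, and the job is handed in when it is done.

```bash
mkdir -p pics; ls
python3 - <<'E'
from cell import bot
import cv2,numpy as np
s=bot.get_state();print(s)
for n in("scene","top"):
    d=bot.get_image(n);cv2.imwrite(f"pics/{n}0.png",d["frame"][:,:,::-1]);print(n,d["fov_y"],d["cx"],d["cy"],np.round(d["pose"],4).tolist())
E
```

```text
pics
{'time': 0.0, 'joint_pos': array([-1.36098123,  0.4684353 , -0.01161121,  1.60364937,  0.00598194,
        1.07142208, -0.0563214 ]), 'joint_velocities': array([ 0.00014997, -0.0002672 ,  0.0006446 , -0.00011142,  0.00106089,
        0.00220153,  0.00030367]), 'effort': array([ 7.34939158e-05, -5.32398069e+01,  2.16383336e-02, -2.51293838e+01,
        1.14633352e-02,  7.98503315e-03, -2.31229751e-05]), 'tcp_pos': array([0.16249683, 0.62875826, 0.23028997]), 'eef_rot': array([ 6.17704683e-04,  7.90636802e-01,  6.12284708e-01, -7.08161263e-04]), 'ft_force': array([ 0.44784236, -0.03945071, -0.01660082]), 'torque': array([-0.01416299, -0.02668095, -0.02957324]), 'width': 0.08519808902694104}
scene 55.8074898441656 322.72210113342607 207.82699990595782 [[0.7491, 0.5529, -0.365, 0.8113], [0.6624, -0.6332, 0.4003, -0.303], [-0.0098, -0.5417, -0.8405, 0.7137], [0.0, 0.0, 0.0, 1.0]]
top 51.83178827979571 316.79468087249927 200.70936179028612 [[-0.029, -0.9875, 0.1547, 0.468], [-0.9994, 0.0254, -0.0252, -0.013], [0.0209, -0.1553, -0.9876, 0.8892], [0.0, 0.0, 0.0, 1.0]]
```

View pics/scene0.png

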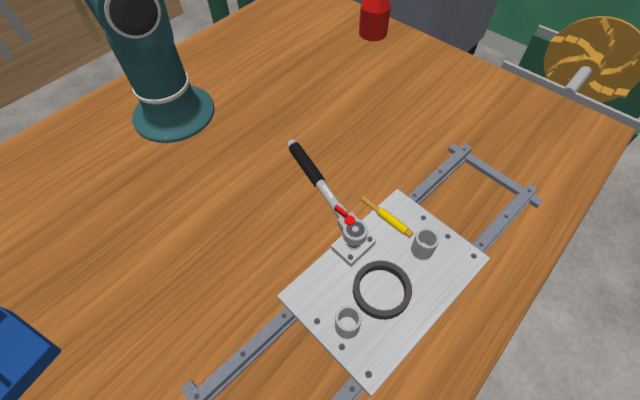

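View pics/top0.png

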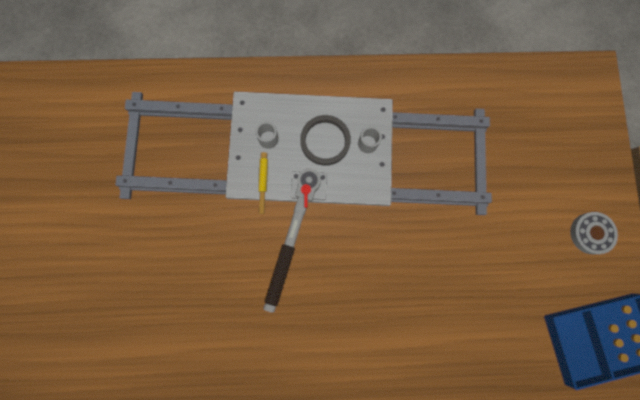

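Scene: the grip runs from about (290,247) to (271,303) in top, nut at about (309,180), red lever at (306,192), and the handle leans to +y. I'll measure by colour masks.

```bash
cat > h.py <<'E'
from cell import bot
import cv2,numpy as np
def ray(d,uv,z):
    f=200/np.tan(np.radians(d["fov_y"])/2);P=d["pose"]
    v=P[:3,:3]@np.array([(uv[0]-d["cx"])/f,(uv[1]-d["cy"])/f,1]);o=P[:3,3]
    return o+v*(z-o[2])/v[2]
def proj(d,p):
    f=200/np.tan(np.radians(d["fov_y"])/2);P=d["pose"];c=P[:3,:3].T@(np.array(p)-P[:3,3])
    return np.array([d["cx"]+f*c[0]/c[2],d["cy"]+f*c[1]/c[2]])
def blob(m):
    n,l,st,c=cv2.connectedComponentsWithStats(m.astype(np.uint8));
    if n<2: return None,None
    i=1+np.argmax(st[1:,4]);ys,xs=np.where(l==i);return c[i],np.c_[xs,ys].astype(np.float32)
def red(im):
    r,g,b=[im[:,:,i].astype(int) for i in range(3)];return (r>120)&(g<70)&(b<80)
def dark(im): return im.max(2)<60
def roi(m,x0,x1,y0,y1):
    o=np.zeros_like(m);o[y0:y1,x0:x1]=m[y0:y1,x0:x1];return o
E
python3 - <<'E'
from h import *
for n,rg,rr in(("top",(255,300,235,320),(290,325,175,220)),("scene",(280,330,135,190),(325,365,195,230))):
    d=bot.get_image(n);im=d["frame"]
    c,p=blob(roi(dark(im),*rg));print(n,"grip",c,len(p),cv2.minAreaRect(p),ray(d,c,.112))
    W=np.array([ray(d,q,.112)[:2] for q in p]);u,s,v=np.linalg.svd(W-W.mean(0),full_matrices=0)
    ax=v[0]*np.sign(v[0][0]);t=(W-W.mean(0))@ax;mid=W.mean(0)+ax*(t.max()+t.min())/2;print(" axis",ax,"len",np.ptp(t),"mid",mid,"nut",mid+ax*.185, "yaw",np.arctan2(ax[1],ax[0]))
    c,p=blob(roi(red(im),*rr));W=np.array([ray(d,q,.14)[:2] for q in p]);print(" red",c,len(p),"world c",W.mean(0),"min x pt",W[W[:,0].argmin()],W[W[:,0].argmax()])
    x0,x1,y0,y1=rr;cv2.imwrite(f"pics/{n}_c.png",cv2.resize(im[y0-15:y1+10,x0-25:x1+25,::-1],None,fx=8,fy=8,interpolation=cv2.INTER_CUBIC))
a=cv2.imread("pics/top_c.png");b=cv2.imread("pics/scene_c.png");print(a.shape,b.shape)
h=max(a.shape[0],b.shape[0]);f=lambda i:cv2.copyMakeBorder(i,0,h-i.shape[0],0,0,0)
m=np.hstack([f(a),f(b)]);cv2.imwrite("pics/crop1.png",cv2.resize(m,(800,int(800*m.shape[0]/m.shape[1]))))
E
```

```text
top grip [279.09496403 275.22014388] 695 ((279.134521484375, 274.9555358886719), (12.086501121520996, 59.70797348022461), 17.2414608001709) [0.45160197 0.04118346 0.112     ]
 axis [ 0.94858677 -0.31651721] len 0.10871807723265967 mid [0.45260225 0.04085106] nut [ 0.6280908  -0.01770463] yaw -0.3220556657007028
 red [305.66336634 192.28712871] 101 world c [ 0.60161069 -0.01199792] min x pt [ 0.57411819 -0.01193332] [ 0.61725375 -0.0093031 ]
scene grip [305.4026975  162.96531792] 519 ((305.4864807128906, 163.08106994628906), (46.73155212402344, 11.857258796691895), 54.46232223510742) [0.45062455 0.04222122 0.112     ]
 axis [ 0.94215719 -0.33517134] len 0.11961962451937296 mid [0.44985518 0.04251368] nut [ 0.62415426 -0.01949301] yaw -0.3417870801379666
 red [345.77777778 215.97037037] 135 world c [ 0.60442574 -0.01570754] min x pt [ 0.57628897 -0.00939773] [ 0.62340018 -0.0158229 ]
(560, 680, 3) (480, 720, 3)
```

View pics/crop1.png

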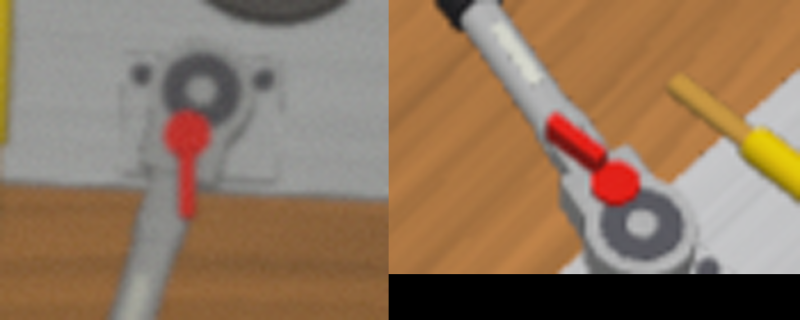

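Wrench yaw is about -0.33 and the nut is near (0.626, -0.018). The lever tip is near (0.575, -0.008). Next I move above the lever's -y side and shut the gripper.

```bash
python3 -m pendant '[{"linear":[-0.042,0.042,0],"delta_rot":[0,0,0]},{"linear":[-0.042,0.042,0],"delta_rot":[0,0,0]},{"linear":[-0.042,0.042,0],"delta_rot":[0,0,0]},{"linear":[-0.042,0.042,0],"delta_rot":[0,0,0]},{"linear":[-0.042,0.042,0],"delta_rot":[0,0,0]},{"linear":[-0.042,0.042,0],"delta_rot":[0,0,0]},{"linear":[-0.042,0.042,0],"delta_rot":[0,0,0]},{"linear":[-0.042,0.042,0],"delta_rot":[0,0,0]},{"linear":[-0.042,0.042,0],"delta_rot":[0,0,0]},{"linear":[-0.042,0.042,0],"delta_rot":[0,0,0]}]' 255
cat >> h.py <<'E'
from scipy.spatial.transform import Rotation as R
def st(target=None):
    s=bot.get_state();q=s["eef_rot"];r=R.from_quat([q[1],q[2],q[3],q[0]]).as_matrix()
    print("t",round(s["time"],2),"tcp",np.round(s["tcp_pos"],4),"x",np.round(r[:,0],3),"z",np.round(r[:,2],3),"yaw y",round(np.degrees(np.arctan2(r[1,1],r[0,1])),1),"F",np.round(s["ft_force"],2),"w",round(s["width"],4))
    if target is not None: print(" tool delta",np.round(r.T@(np.array(target)-s["tcp_pos"]),4))
    return s,r
E
python3 -c "
from h import *
st([.556,-.04,.2])"
```

```text
time: 1.45
tcp_pos: [0.4715, 0.1065, 0.2299]
eef_rot: [-0.0, 0.788, 0.616, 0.001]
ft_force: [0.3, -0.1, 0.8]
width: -0.0002
t 1.45 tcp [0.4715 0.1065 0.2299] x [0.241 0.971 0.003] z [ 0.002  0.002 -1.   ] yaw y -13.9 F [ 0.32 -0.12  0.75] w -0.0002
 tool delta [-0.1219  0.1172  0.0297]
```

```bash
python3 -m pendant '[{"linear":[-0.041,0.04,0],"delta_rot":[0,0,0]},{"linear":[-0.041,0.04,0],"delta_rot":[0,0,0]},{"linear":[-0.041,0.038,0.0],"delta_rot":[0,0,5]},{"linear":[0,0,0.03],"delta_rot":[0,0,0]},{"linear":[0,0,0],"delta_rot":[0,0,0]}]'
python3 - <<'E'
from h import *
st([.556,-.04,.2])
for n in("wrist","scene"):
    d=bot.get_image(n);im=d["frame"]
    c,p=blob(red(im) if n=="wrist" else roi(red(im),325,365,195,230))
    if c is not None:
        W=np.array([ray(d,q,.14)[:2] for q in p]);print(n,c,len(p),W.mean(0),W[W[:,0].argmin()],W[W[:,0].argmax()])
    cv2.imwrite(f"pics/{n}2.png",im[:,:,::-1])
    print([n,np.round(proj(d,[.626,-.0185,.124])),np.round(proj(d,[.556,-.04,.2]))])
E
```

```text
time: 2.08
tcp_pos: [0.5603, -0.0519, 0.1998]
eef_rot: [0.001, 0.817, 0.577, 0.002]
ft_force: [-0.3, 1.0, 0.3]
width: 0.0002
t 2.08 tcp [ 0.5603 -0.0519  0.1998] x [0.334 0.943 0.002] z [ 0.004  0.001 -1.   ] yaw y -19.5 F [-0.26  1.02  0.3 ] w 0.0002
 tool delta [ 0.0098 -0.008  -0.0002]
wrist [385.36019737 237.69901316] 608 [ 0.59599218 -0.01176182] [ 0.57103897 -0.01145298] [ 0.61340395 -0.01109492]
['wrist', array([383., 262.]), array([341., 238.])]
scene [344.93959732 215.47651007] 149 [ 0.60264341 -0.01589874] [ 0.57628897 -0.00939773] [ 0.62340018 -0.0158229 ]
['scene', array([354., 228.]), array([316., 190.])]
```

View pics/wrist2.png

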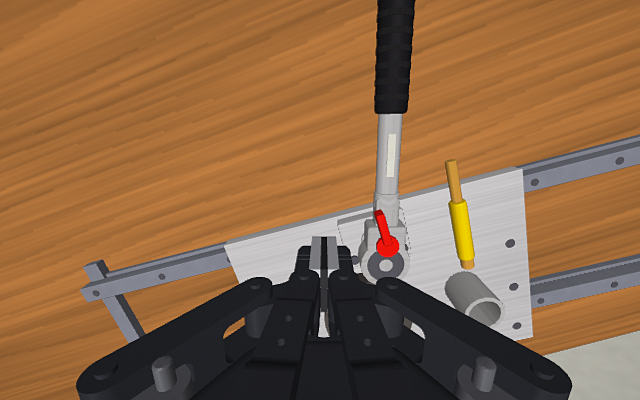

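The wrist view shows the lever rib end at about (378,212), hub (387,246), handle straight up, and fingertips at (323,240) well clear on the -y side. Next I descend beside the lever and approach.

```bash
python3 -m pendant '[{"linear":[0,-0.006,0.035],"delta_rot":[0,0,0]},{"linear":[0,0,0.033],"delta_rot":[0,0,0]},{"linear":[0,0,0],"delta_rot":[0,0,0]},{"linear":[0,0,0],"delta_rot":[0,0,0]}]'
python3 -c "
from h import *
st([.5556,-.0519,.130])"
python3 -m pendant '[{"linear":[0.01,0,0],"delta_rot":[0,0,0]},{"linear":[0.008,0,0],"delta_rot":[0,0,0]},{"linear":[0,0,0],"delta_rot":[0,0,0]}]'
python3 - <<'E'
from h import *
st([.5556,-.0519,.130])
d=bot.get_image("wrist");cv2.imwrite("pics/w3.png",d["frame"][120:360,200:520,::-1])
E
```

```text
time: 2.68
tcp_pos: [0.5613, -0.0463, 0.1396]
eef_rot: [0.005, 0.815, 0.58, 0.009]
ft_force: [-0.1, 0.4, 0.5]
width: -0.0
t 2.67 tcp [ 0.5613 -0.0463  0.1396] x [0.328 0.945 0.01 ] z [ 0.021  0.003 -1.   ] yaw y -19.1 F [-0.13  0.37  0.48] w -0.0
 tool delta [-0.0072 -0.0037  0.0095]
time: 3.05
tcp_pos: [0.5698, -0.027, 0.1434]
eef_rot: [0.006, 0.814, 0.58, 0.012]
ft_force: [-1.0, 0.3, 0.5]
width: -0.0
t 3.05 tcp [ 0.5698 -0.027   0.1434] x [0.326 0.945 0.013] z [ 0.027  0.004 -1.   ] yaw y -19.0 F [-1.02  0.25  0.55] w -0.0
 tool delta [-0.0284 -0.0056  0.0129]
```

View pics/w3.png

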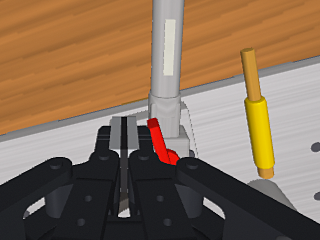

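```bash
python3 -m pendant '[{"linear":[-0.005,-0.004,0.008],"delta_rot":[1.5,-0.5,0]},{"linear":[0,0,0.008],"delta_rot":[0,0,0]},{"linear":[0,0,0],"delta_rot":[0,0,0]},{"linear":[0,0,0],"delta_rot":[0,0,0]}]'
python3 -c "
from h import *
s,r=st([.5556,-.0519,.130]);print(r[:,:2].T@s['tcp_pos'])"
```

```text
time: 3.6
tcp_pos: [0.5634, -0.0321, 0.1254]
eef_rot: [-0.003, 0.815, 0.58, -0.001]
ft_force: [0.2, 0.8, 0.1]
width: -0.0002
t 3.6 tcp [ 0.5634 -0.0321  0.1254] x [0.328 0.945 0.002] z [-0.005  0.004 -1.   ] yaw y -19.1 F [0.23 0.81 0.1 ] w -0.0002
 tool delta [-0.0213 -0.0009 -0.0046]
[0.15471648 0.54203279]
```

```bash
python3 -m pendant '[{"linear":[0.003,-0.001,-0.004],"delta_rot":[0,0,0]},{"linear":[0.003,0,0],"delta_rot":[0,0,0]},{"linear":[0.002,0,0],"delta_rot":[0,0,0]}]'
python3 -c "
from h import *
s,r=st();print(r[:,:2].T@s['tcp_pos'],r.T@s['ft_force'])"
python3 -m pendant '[{"linear":[0.003,0,0],"delta_rot":[0,0,0]},{"linear":[0.003,0,0],"delta_rot":[0,0,0]}]'
python3 -c "
from h import *
s,r=st();print(r[:,:2].T@s['tcp_pos'],r.T@s['ft_force'])"
```

```text
time: 3.98
tcp_pos: [0.5655, -0.0237, 0.1302]
eef_rot: [-0.003, 0.815, 0.58, -0.0]
ft_force: [-0.1, 0.3, 0.0]
width: 0.0004
t 3.98 tcp [ 0.5655 -0.0237  0.1302] x [0.328 0.945 0.002] z [-0.004  0.004 -1.   ] yaw y -19.2 F [-0.15  0.34  0.02] w 0.0004
[0.16347522 0.54127473] [ 0.2707206  -0.25101831 -0.01920767]
time: 4.22
tcp_pos: [0.5662, -0.0189, 0.1299]
eef_rot: [-0.003, 0.815, 0.579, -0.002]
ft_force: [-2.5, -0.4, 0.8]
width: 0.0002
t 4.22 tcp [ 0.5662 -0.0189  0.1299] x [0.329 0.944 0.   ] z [-0.007  0.003 -1.   ] yaw y -19.2 F [-2.51 -0.42  0.79] w 0.0002
[0.16842977 0.53994196] [-1.21946943 -2.23978698 -0.77704818]
```

Run:
```python
from h import *
d=bot.get_image("wrist");a=cv2.resize(d["frame"][200:300,290:410],None,fx=5,fy=5,interpolation=cv2.INTER_CUBIC)
d=bot.get_image("scene");b=cv2.resize(d["frame"][180:255,310:370],(400,500),interpolation=cv2.INTER_CUBIC)
cv2.imwrite("pics/m4.png",cv2.resize(np.hstack([a,b]),(800,400))[:,:,::-1])
```

```text
(no output)
```

View pics/m4.png

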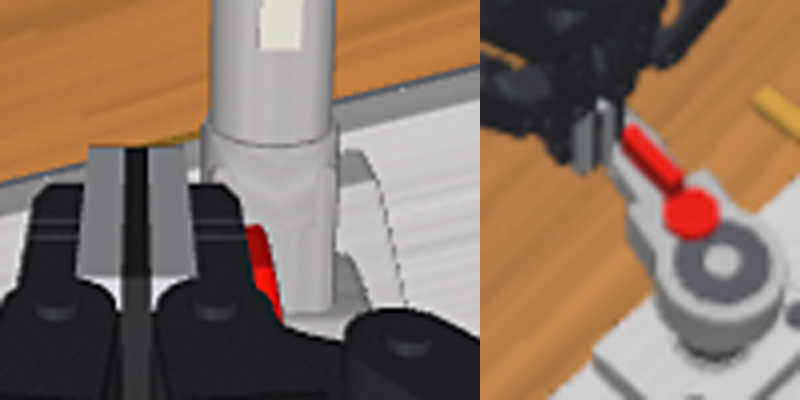

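The fingertips' outer side is at the lever's end (red rib next to the finger in both crops). I'll keep pushing gently with a bit more overlap.

```bash
python3 -m pendant '[{"linear":[-0.004,0,0],"delta_rot":[0,0,0]},{"linear":[0,0.005,0],"delta_rot":[0,0,0]},{"linear":[0.003,0,0],"delta_rot":[0,0,0]},{"linear":[0.003,0,0],"delta_rot":[0,0,0]}]'
python3 -c "
from h import *
s,r=st();print(r[:,:2].T@s['tcp_pos'],r.T@s['ft_force'])"
python3 -m pendant '[{"linear":[0.003,0,0],"delta_rot":[0,0,0]},{"linear":[0.003,0,0],"delta_rot":[0,0,0]}]'
python3 -c "
from h import *
s,r=st();print(r[:,:2].T@s['tcp_pos'],r.T@s['ft_force'])
d=bot.get_image('scene');c,p=blob(roi(red(d['frame']),325,365,195,230));print(c,cv2.minAreaRect(p))"
```

```text
time: 4.82
tcp_pos: [0.5717, -0.0193, 0.1299]
eef_rot: [-0.003, 0.815, 0.579, -0.002]
ft_force: [-2.2, -1.0, 0.2]
width: 0.0004
t 4.83 tcp [ 0.5717 -0.0193  0.1299] x [0.33  0.944 0.   ] z [-0.007  0.003 -1.   ] yaw y -19.2 F [-2.15 -0.99  0.2 ] w 0.0004
[0.1701419  0.54508833] [-1.64397614 -1.7051181  -0.18683046]
time: 5.08
tcp_pos: [0.5751, -0.0119, 0.1301]
eef_rot: [-0.003, 0.815, 0.579, -0.001]
ft_force: [0.1, 0.8, -1.1]
width: 0.0
t 5.08 tcp [ 0.5751 -0.0119  0.1301] x [0.329 0.944 0.002] z [-0.004  0.004 -1.   ] yaw y -19.2 F [ 0.08  0.76 -1.14] w 0.0
[0.17798954 0.5463143 ] [ 0.74482082 -0.16795781  1.144806  ]
[347.90298507 214.32835821] ((348.3634338378906, 211.83958435058594), (24.770343780517578, 9.055195808410645), 83.2901611328125)
```

```bash
python3 -m pendant '[{"linear":[-0.01,0,0],"delta_rot":[0,0,0]},{"linear":[-0.01,0,-0.04],"delta_rot":[0,0,0]},{"linear":[0,0,-0.04],"delta_rot":[0,0,0]},{"linear":[0,0,-0.02],"delta_rot":[0,0,0]},{"linear":[0,0,0],"delta_rot":[0,0,0]}]'
cat >> h.py <<'E'
def wrench():
    d=bot.get_image("top");im=d["frame"];c,p=blob(roi(dark(im),220,330,215,330))
    W=np.array([ray(d,q,.112)[:2] for q in p]);v=np.linalg.svd(W-W.mean(0),full_matrices=0)[2]
    ax=v[0]*np.sign(v[0][0]);t=(W-W.mean(0))@ax;mid=W.mean(0)+ax*(t.max()+t.min())/2
    n,pr=blob(roi(red(im),285,330,170,225))
    print("grip mid",mid,"len",np.ptp(t),"yaw",np.arctan2(ax[1],ax[0]),"nut",mid+ax*.185)
    if pr is not None:
        W=np.array([ray(d,q,.14)[:2] for q in pr]);print("red c",W.mean(0),"tip",W[W[:,0].argsort()[:4]].mean(0),"hub",W[W[:,0].argsort()[-10:]].mean(0))
E
python3 - <<'E'
from h import *
st();wrench()
d=bot.get_image("scene");b=cv2.resize(d["frame"][180:255,310:400],(540,450),interpolation=cv2.INTER_CUBIC)
cv2.imwrite("pics/s5.png",b[:,:,::-1])
E
```

```text
time: 5.75
tcp_pos: [0.5686, -0.0333, 0.2325]
eef_rot: [-0.002, 0.815, 0.579, -0.0]
ft_force: [0.2, 0.3, -0.9]
width: -0.0
t 5.75 tcp [ 0.5686 -0.0333  0.2325] x [0.329 0.944 0.002] z [-0.003  0.004 -1.   ] yaw y -19.2 F [ 0.24  0.28 -0.93] w -0.0
grip mid [0.39041486 0.10531774] len 0.06829659621339992 yaw -0.21908978759161107 nut [0.57099256 0.06510961]
```

View pics/s5.png

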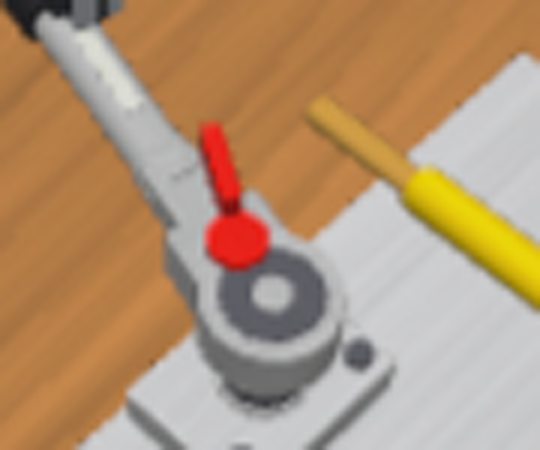

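Lever is clearly over on the tighten side (rib now at (220,165) in the crop, swung to +y). Next I go above the grip with the fingers partly open, to cage the handle and swing it.

```bash
python3 -m pendant '[{"linear":[0.008,-0.034,0],"delta_rot":[0,0,0]},{"linear":[0.008,-0.034,0],"delta_rot":[0,0,0]},{"linear":[0.008,-0.034,0.01],"delta_rot":[0,0,0]},{"linear":[0.008,-0.034,0.01],"delta_rot":[0,0,0]},{"linear":[0,0,0],"delta_rot":[0,0,0]},{"linear":[0,0,0],"delta_rot":[0,0,0]}]' 115
python3 - <<'E'
from h import *
st([.451,.0415,.088])
d=bot.get_image("wrist");cv2.imwrite("pics/w6.png",d["frame"][:,:,::-1])
E
```

```text
time: 6.6
tcp_pos: [0.4418, 0.0428, 0.2037]
eef_rot: [-0.005, 0.815, 0.579, -0.008]
ft_force: [0.6, 0.4, 0.2]
width: 0.0465
t 6.6 tcp [0.4418 0.0428 0.2037] x [ 0.329  0.944 -0.007] z [-0.019 -0.001 -1.   ] yaw y -19.2 F [0.59 0.37 0.17] w 0.0465
 tool delta [0.0026 0.0111 0.1155]
```

View pics/w6.png

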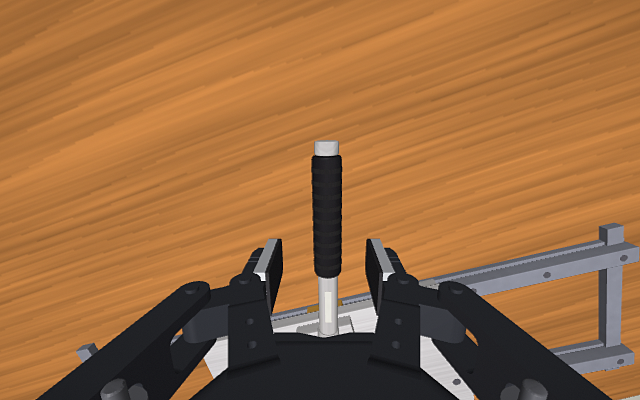

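The handle (col 327) is centred between the open fingers (about 280 to 368), so I descend.

```bash
python3 -m pendant '[{"linear":[0.003,0.006,0.03],"delta_rot":[-1,0.4,0]},{"linear":[0,0.004,0.03],"delta_rot":[0,0,0]},{"linear":[0,0,0.03],"delta_rot":[0,0,0]},{"linear":[0,0,0.02],"delta_rot":[0,0,0]},{"linear":[0,0,0],"delta_rot":[0,0,0]},{"linear":[0,0,0],"delta_rot":[0,0,0]}]'
python3 -c "
from h import *
s,r=st([.451,.0415,.088]);print(np.round(s['joint_pos'],2))"
```

```text
time: 7.4
tcp_pos: [0.458, 0.0387, 0.0908]
eef_rot: [0.002, 0.817, 0.576, 0.001]
ft_force: [0.4, 0.4, -0.1]
width: 0.0472
t 7.4 tcp [0.458  0.0387 0.0908] x [ 0.335  0.942 -0.   ] z [ 0.005 -0.002 -1.   ] yaw y -19.6 F [ 0.45  0.45 -0.06] w 0.0472
 tool delta [ 0.0003 -0.0076  0.0027]
[-0.45  0.38  0.34  2.18 -0.21  0.61  1.28]
```

```bash
python3 -m pendant '[{"linear":[-0.005,-0.004,0.001],"delta_rot":[0,0,0]},{"linear":[-0.008,-0.002,0],"delta_rot":[0,0,-2]},{"linear":[-0.009,0,0],"delta_rot":[0,0,-2.9]},{"linear":[-0.009,0,0],"delta_rot":[0,0,-2.9]},{"linear":[-0.009,0,0],"delta_rot":[0,0,-2.9]},{"linear":[-0.009,0,0],"delta_rot":[0,0,-2.9]}]'
cat >> h.py <<'E'
N=np.array([.626,-.0185])
def arc():
    s,r=st();e=N-s["tcp_pos"][:2];print("radius",round(np.hypot(*e),4),"ang",round(np.arctan2(e[1],e[0]),3),"tool yaw",round(np.arctan2(r[1,1],r[0,1]),3),"Ftool",np.round(r.T@s["ft_force"],1),"Mz",round(s["torque"][2],2))
E
python3 -c "
from h import *
arc()"
```

```text
time: 8.15
tcp_pos: [0.4427, -0.0057, 0.0945]
eef_rot: [0.005, 0.74, 0.673, 0.007]
ft_force: [0.8, 1.9, -1.1]
width: 0.047
t 8.15 tcp [ 0.4427 -0.0057  0.0945] x [0.095 0.995 0.004] z [ 0.017  0.002 -1.   ] yaw y -5.4 F [ 0.81  1.86 -1.12] w 0.047
radius 0.1837 ang -0.07 tool yaw -0.095 Ftool [1.9 0.6 1.1] Mz -0.01
```

```bash
python3 -m pendant '[{"linear":[-0.010,0,0.002],"delta_rot":[0.5,0,-3]},{"linear":[-0.010,0,0.001],"delta_rot":[0.4,0,-3]},{"linear":[-0.010,0,0.001],"delta_rot":[0,0,-3]},{"linear":[-0.010,0,0],"delta_rot":[0,0,-3]},{"linear":[-0.010,0,0],"delta_rot":[0,0,-3]},{"linear":[-0.010,0,0],"delta_rot":[0,0,-3]},{"linear":[-0.010,0,0],"delta_rot":[0,0,-3]},{"linear":[-0.010,0,0],"delta_rot":[0,0,-3]},{"linear":[0,0,0],"delta_rot":[0,0,0]}]'
python3 -c "
from h import *
arc();print(np.round(bot.get_state()['joint_pos'],2))
d=bot.get_image('scene');cv2.imwrite('pics/s7.png',cv2.resize(d['frame'][100:280,200:440],(800,600),interpolation=cv2.INTER_CUBIC)[:,:,::-1])"
```

```text
time: 9.28
tcp_pos: [0.4525, -0.0844, 0.0975]
eef_rot: [0.004, 0.578, 0.816, 0.008]
ft_force: [-0.6, -0.1, -0.0]
width: 0.0468
t 9.28 tcp [ 0.4525 -0.0844  0.0975] x [-0.332  0.943  0.003] z [ 0.015  0.009 -1.   ] yaw y 19.4 F [-0.64 -0.1  -0.02] w 0.0468
radius 0.1856 ang 0.363 tool yaw 0.338 Ftool [ 0.1 -0.6  0. ] Mz -0.0
[-0.05  0.35  0.2   2.18 -0.14  0.61  2.16]
```

View pics/s7.png

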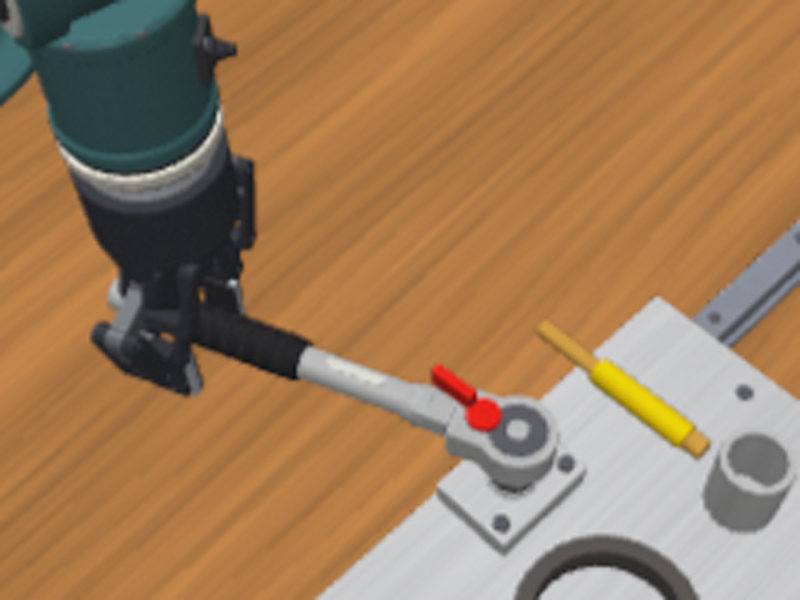

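The back-swing is done: handle about 0.6 rad back, lever still on tighten, nut base unchanged. I narrow the cage and pull clockwise, with a force check between short moves.

```bash
python3 -m pendant '[{"linear":[0.003,0,0.004],"delta_rot":[0.6,0,1]},{"linear":[0.008,0,0.003],"delta_rot":[0.4,0,2]},{"linear":[0.010,0,0],"delta_rot":[0,0,3]},{"linear":[0.010,0,0],"delta_rot":[0,0,3]},{"linear":[0.010,0,0],"delta_rot":[0,0,3]},{"linear":[0.010,0,0],"delta_rot":[0,0,3]},{"linear":[0.010,0,0],"delta_rot":[0,0,3]}]' 150
python3 -c "
from h import *
arc()"
cat > chk.py <<'E'
from h import *
import sys
s=bot.get_state();q=s["eef_rot"];r=R.from_quat([q[1],q[2],q[3],q[0]]).as_matrix();f=r.T@s["ft_force"];e=N-s["tcp_pos"][:2]
print("t",round(s["time"],2),"F",np.round(f,1),"rad",round(np.hypot(*e),4),"ang",round(np.arctan2(e[1],e[0]),3),"yaw",round(np.arctan2(r[1,1],r[0,1]),3),"z",round(s["tcp_pos"][2],4))
sys.exit(abs(f[0])>9.5)
E
```

```text
time: 10.2
tcp_pos: [0.4415, -0.0279, 0.0907]
eef_rot: [0.003, 0.705, 0.709, -0.001]
ft_force: [0.4, -5.7, -0.2]
width: 0.0351
t 10.2 tcp [ 0.4415 -0.0279  0.0907] x [-0.005  1.    -0.007] z [ 0.003 -0.007 -1.   ] yaw y 0.3 F [ 0.45 -5.66 -0.16] w 0.0351
radius 0.1847 ang 0.051 tool yaw 0.005 Ftool [-5.7  0.4  0.2] Mz 0.07
```

```bash
python3 -m pendant '[{"linear":[0.008,0,0],"delta_rot":[0,0,2.5]},{"linear":[0.008,0,0],"delta_rot":[0,0,2.5]},{"linear":[0.008,0,0],"delta_rot":[0,0,2.5]},{"linear":[0.006,0,0],"delta_rot":[0,0,2]}]' >/dev/null; python3 chk.py && python3 -m pendant '[{"linear":[0.004,0,0],"delta_rot":[0,0,1.3]},{"linear":[0.004,0,0],"delta_rot":[0,0,1.3]}]' >/dev/null && python3 chk.py && python3 -m pendant '[{"linear":[0.004,0,0],"delta_rot":[0,0,1.3]},{"linear":[0.004,0,0],"delta_rot":[0,0,1.3]}]' >/dev/null && python3 chk.py && python3 -m pendant '[{"linear":[0.004,0,0],"delta_rot":[0,0,1.3]},{"linear":[0.004,0,0],"delta_rot":[0,0,1.3]}]' >/dev/null && python3 chk.py
```

```text
t 10.7 F [-6.3  0.9 -2.2] rad 0.1841 ang -0.089 yaw -0.172 z 0.0901False
```

```bash
sed -i 's/sys.exit(\(.*\))$/sys.exit(int(\1))/' chk.py; python3 -m pendant '[{"linear":[0.004,0,0],"delta_rot":[0,0,0.5]},{"linear":[0.004,0,0],"delta_rot":[0,0,0.5]}]' >/dev/null; python3 chk.py && python3 -m pendant '[{"linear":[0.004,0,0],"delta_rot":[0,0,1]},{"linear":[0.004,0,0],"delta_rot":[0,0,1]}]' >/dev/null && python3 chk.py && python3 -m pendant '[{"linear":[0.004,0,0],"delta_rot":[0,0,1]},{"linear":[0.004,0,0],"delta_rot":[0,0,1]}]' >/dev/null && python3 chk.py && python3 -m pendant '[{"linear":[0.004,0,0],"delta_rot":[0,0,1]},{"linear":[0.004,0,0],"delta_rot":[0,0,1]}]' >/dev/null && python3 chk.py
```

```text
t 10.95 F [-5.8  0.8 -2.2] rad 0.1844 ang -0.119 yaw -0.193 z 0.0898
t 11.2 F [-6.6  0.1 -3.7] rad 0.1842 ang -0.149 yaw -0.232 z 0.0896
t 11.45 F [-6.   0.4 -3.4] rad 0.1841 ang -0.178 yaw -0.271 z 0.0894
t 11.7 F [-6.4  1.1 -3.2] rad 0.184 ang -0.207 yaw -0.31 z 0.0893
```

```bash
python3 -m pendant '[{"linear":[0.005,0,0],"delta_rot":[0,0,0.5]},{"linear":[0.005,0,0],"delta_rot":[0,0,0.5]}]' >/dev/null; python3 chk.py && python3 -m pendant '[{"linear":[0.005,0,0],"delta_rot":[0,0,0.7]},{"linear":[0.005,0,0],"delta_rot":[0,0,0.7]}]' >/dev/null && python3 chk.py && python3 -m pendant '[{"linear":[0.005,0,0],"delta_rot":[0,0,0.7]},{"linear":[0.005,0,0],"delta_rot":[0,0,0.7]}]' >/dev/null && python3 chk.py && python3 -m pendant '[{"linear":[0.005,0,0],"delta_rot":[0,0,0.7]},{"linear":[0.005,0,0],"delta_rot":[0,0,0.7]}]' >/dev/null && python3 chk.py && python3 -m pendant '[{"linear":[0.005,0,0],"delta_rot":[0,0,0.7]},{"linear":[0.005,0,0],"delta_rot":[0,0,0.7]}]' >/dev/null && python3 chk.py && python3 -m pendant '[{"linear":[0.005,0,0],"delta_rot":[0,0,0.7]},{"linear":[0.005,0,0],"delta_rot":[0,0,0.7]}]' >/dev/null && python3 chk.py
```

```text
t 11.95 F [-5.8 -0.4 -5. ] rad 0.1843 ang -0.245 yaw -0.331 z 0.0889
t 12.2 F [-6.6 -0.1 -4.3] rad 0.1845 ang -0.284 yaw -0.359 z 0.0885
t 12.45 F [-5.8 -0.4 -4.9] rad 0.1847 ang -0.322 yaw -0.388 z 0.088
t 12.7 F [-6.1  0.7 -4.7] rad 0.1849 ang -0.36 yaw -0.416 z 0.0875
t 12.95 F [-6.   1.2 -5.3] rad 0.1851 ang -0.397 yaw -0.444 z 0.0869
t 13.2 F [-6.7  0.2 -3.9] rad 0.1854 ang -0.434 yaw -0.472 z 0.0862
```

```bash
python3 -m pendant '[{"linear":[0.005,0.0003,-0.001],"delta_rot":[0,0,1]},{"linear":[0.005,0.0003,-0.001],"delta_rot":[0,0,1]}]' >/dev/null; python3 chk.py && python3 -m pendant '[{"linear":[0.005,0.0003,-0.0005],"delta_rot":[0,0,1]},{"linear":[0.005,0.0003,-0.0005],"delta_rot":[0,0,1]}]' >/dev/null && python3 chk.py && python3 -m pendant '[{"linear":[0.005,0.0003,-0.0005],"delta_rot":[0,0,1]},{"linear":[0.005,0.0003,-0.0005],"delta_rot":[0,0,1]}]' >/dev/null && python3 chk.py && python3 -m pendant '[{"linear":[0.005,0.0003,-0.0005],"delta_rot":[0,0,1]},{"linear":[0.005,0.0003,-0.0005],"delta_rot":[0,0,1]}]' >/dev/null && python3 chk.py && python3 -m pendant '[{"linear":[0.005,0.0003,-0.0005],"delta_rot":[0,0,1]},{"linear":[0.005,0.0003,-0.0005],"delta_rot":[0,0,1]}]' >/dev/null && python3 chk.py && python3 -m pendant '[{"linear":[0.005,0.0003,-0.0005],"delta_rot":[0,0,1]},{"linear":[0.005,0.0003,-0.0005],"delta_rot":[0,0,1]}]' >/dev/null && python3 chk.py
```

```text
t 13.45 F [-6.7  2.3 -0.1] rad 0.1855 ang -0.468 yaw -0.51 z 0.087
t 13.7 F [-11.2   2.9  -2.1] rad 0.1853 ang -0.484 yaw -0.55 z 0.0862
```

The nut has come up hard (11 N). I go on in single rows.

```bash
python3 -m pendant '[{"linear":[0.005,0.0003,-0.0005],"delta_rot":[0,0,0]}]' >/dev/null; python3 chk.py;  python3 -m pendant '[{"linear":[0.005,0.0003,-0.0005],"delta_rot":[0,0,0]}]' >/dev/null; python3 chk.py
```

```text
t 13.82 F [-12.7   2.5  -3.4] rad 0.1853 ang -0.487 yaw -0.553 z 0.0857
t 13.95 F [-12.6   1.5  -5.2] rad 0.1854 ang -0.488 yaw -0.555 z 0.0852
```

```bash
python3 -m pendant '[{"linear":[0.006,0.0003,-0.001],"delta_rot":[0,0,0]}]' >/dev/null; python3 chk.py;  python3 -m pendant '[{"linear":[0.0065,0.0003,-0.001],"delta_rot":[0,0,0]}]' >/dev/null; python3 chk.py
```

```text
t 14.07 F [-13.3   0.7  -4.4] rad 0.1856 ang -0.494 yaw -0.558 z 0.0851
t 14.2 F [-11.3   0.5  -4.6] rad 0.1858 ang -0.505 yaw -0.561 z 0.085
```

```bash
python3 -m pendant '[{"linear":[0.006,0.0003,-0.001],"delta_rot":[0,0,0]}]' >/dev/null; python3 chk.py
python3 - <<'E'
from h import *
d=bot.get_image("scene");cv2.imwrite("pics/s8.png",cv2.resize(d["frame"][130:270,260:440],(800,622),interpolation=cv2.INTER_CUBIC)[:600,:,::-1])
E
```

```text
t 14.32 F [-10.6   0.9  -4.7] rad 0.1861 ang -0.514 yaw -0.564 z 0.0849
```

View pics/s8.png

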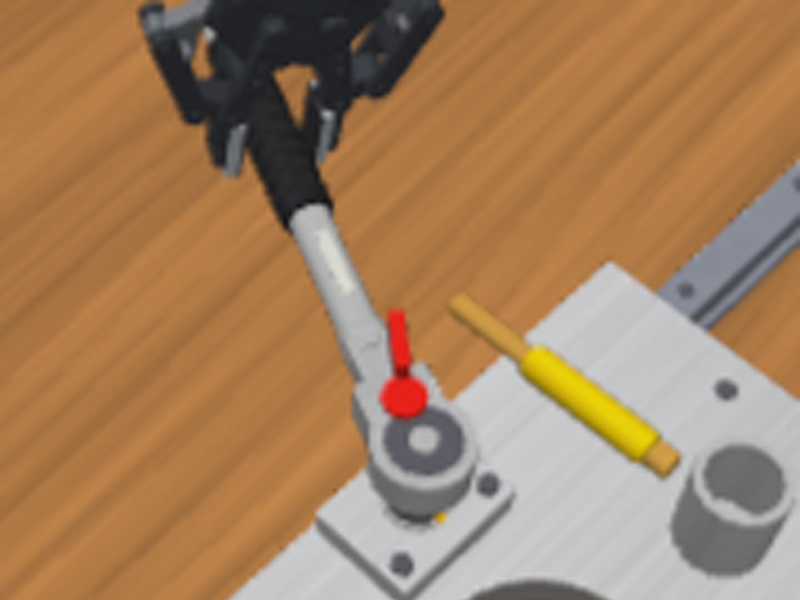

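Force fell from 13.3 to 10.6 N while the grip went on about 5 mm, so the wrench has given way. The yellow mark is now visible at (440,518), so the nut turned, and the lever is still on tighten. Let go.

```bash
python3 -m pendant '[{"linear":[-0.004,0,0],"delta_rot":[0,0,0]},{"linear":[-0.004,0,0],"delta_rot":[0,0,0]},{"linear":[-0.003,0,0],"delta_rot":[0,0,0]}]' >/dev/null; python3 chk.py; python3 -m pendant '[{"linear":[0,0,0],"delta_rot":[0,0,0]},{"linear":[0,0,0],"delta_rot":[0,0,0]},{"linear":[0,0,0],"delta_rot":[0,0,0]},{"linear":[0,0,0],"delta_rot":[0,0,0]}]' 60;python3 chk.py
python3 -c "
from h import *
d=bot.get_image('scene');cv2.imwrite('pics/s9.png',cv2.resize(d['frame'][130:270,260:440],(800,622),interpolation=cv2.INTER_CUBIC)[:600,:,::-1])"
```

```text
t 14.75 F [-0.1 -1.3  1.1] rad 0.1862 ang -0.43 yaw -0.567 z 0.0862
time: 15.25
tcp_pos: [0.4567, 0.0614, 0.086]
eef_rot: [0.029, 0.874, 0.481, -0.06]
ft_force: [0.1, 0.4, 0.3]
width: 0.065
t 15.25 F [ 0.3 -0.1 -0.3] rad 0.1872 ang -0.441 yaw -0.565 z 0.086
```

View pics/s9.png

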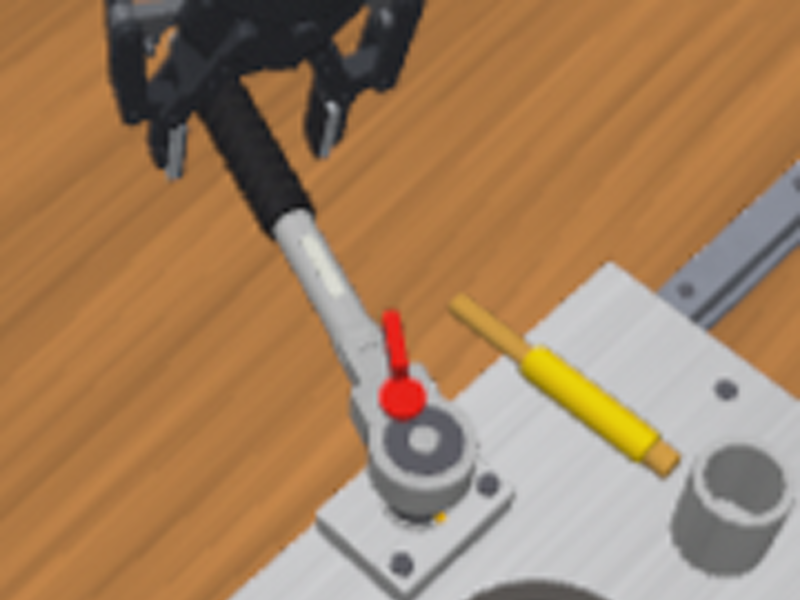

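The handle is straight and lies free between the open fingers (about (180,165) and (325,145)). The mark is still turned and the lever on tighten, so I lift off.

```bash
python3 -m pendant '[{"linear":[-0.003,0,-0.025],"delta_rot":[0,0,0]},{"linear":[-0.004,0,-0.03],"delta_rot":[0,0,0]},{"linear":[-0.004,0,-0.03],"delta_rot":[0,0,0]},{"linear":[0,0,-0.03],"delta_rot":[0,0,0]},{"linear":[0,0,-0.03],"delta_rot":[0,0,0]},{"linear":[0,0,0],"delta_rot":[0,0,0]},{"linear":[0,0,0],"delta_rot":[0,0,0]},{"linear":[0,0,0],"delta_rot":[0,0,0]}]';python3 chk.py
python3 -c "
from h import *
d=bot.get_image('scene');cv2.imwrite('pics/s10.png',d['frame'][:,:,::-1])"
```

```text
time: 16.3
tcp_pos: [0.4606, 0.0679, 0.2337]
eef_rot: [0.029, 0.874, 0.481, -0.062]
ft_force: [-0.3, 0.3, 0.9]
width: 0.0654
t 16.3 F [-0.  -0.4 -0.9] rad 0.1866 ang -0.481 yaw -0.566 z 0.2337
```

View pics/s10.png

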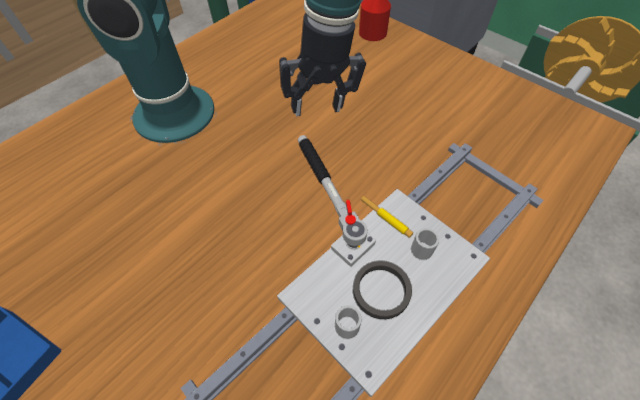

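```bash
python3 -c "
from cell import bot
print(bot.hand_in())"
```

```text
the job is handed in; nothing more can be done
None
```

The nut is tightened to the wrench's set torque and the job is handed in, at about 16 s of the 72 s allowed. No verdict came back.

- **Lever:** I pushed the red lever over to tighten with the shut fingertips, with about 3 N on the force readings. It shows on tighten in every later picture.
- **Back-swing:** I swung the handle back anticlockwise about 0.6 rad (over 100 mm at the grip) at about 2 N. The nut did not visibly turn, though I did not measure its mark.
- **Tightening:** I pulled clockwise at about 6 N until the nut came up hard. The measured force then rose to 13.3 N and fell to 10.6 N while the grip went on about 5 mm, which I took as the break, and I stopped there.
- **Final check:** The wrench is straight and free on the nut, and the yellow mark has come round into view. The parts on the carriage look unmoved, and the gripper is clear above with no load on it.

**Not confirmed:**
- I never saw the full 15 N in the readings, which come only between rows, so I judged the break from the force drop.
- The click angle, about 0.04 rad, is an estimate from the grip's travel.
- I inferred how far the nut turned from the handle angles and the hard stop, and did not measure it directly.

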